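# Lock the revolving spice tray on its spindle with a push-on cap

### The arm

A 6-joint arm with a two-finger parallel gripper is mounted at the origin on a cart in front of the work surface, level with it; the furniture and walls round the work are solid. World frame = base frame: x ahead of the robot, y to its left, z up, the work surface at z = 0. Lengths are in m, angles in rad, forces in N, time in s.
With the tool pointing down it reaches from about 0.3 to 0.875 m from the base axis. Payload 6.4 kg.
Tool frame: the origin (TCP) lies on the centre line of the jaws, within the pads' length; the fingertips stand 11 mm ahead of it and the grasp point (between the pads) lies 8 mm behind it; z points along the fingers, y is the line along which they close (so a half turn about z gives the same grasp; the last joint's range is limited). The gripper opens to 85 mm and grips with 20 to 120 N. Pads are 22 mm wide; open, the fingers measure 114 mm over their backs; the gripper's body (76 mm by 85 mm) begins 54 mm behind the grasp point. The pads swing forward as they close: fully open they stand 13 mm farther back than shut.
Start: joints at [1.097, 0.181, 1.607, -0, 1.354, -0.206], TCP at [0.152, 0.555, 0.242] pointing down, gripper open.
Joint ranges: [-2.99, 2.99], [-0.89, 2.07], [0.3, 2.58], [-1.14, 4.28], [0, 2.63], [-3.12, 3.12]. Speed limits (rad/s): [2.57, 2.57, 3.01, 3.14, 3.14, 3.14].

### API

Orientations are given as a rotation vector (axis times angle).
In Python, from station import bot, imaging, nets gives the robot as it stands.
- The arm moves only by the shell command python3 -m crank 'ROWS' [OPENING] [FORCE]. ROWS is a JSON object of lists of equal length, an entry for each row: "dp": the shift along the tool's x, y, z in m, a list of three; "yaw": the turn about the tool's z in degrees. In form: {"dp": [[dx, dy, dz], ...], "yaw": [yaw, ...]}. A call has exactly 5 rows; each row shifts and turns the commanded pose from where the row before left it, along the tool's axes as they then stand; what a row does not reach is not made up. A row lasts 1/10 s, in which the tool goes at most 50 mm and 8.59 degrees, less where a joint would pass 70% of its speed; a pose out of reach is approached as far as the arm can. A call is refused whole if a number of a shift passes 0.05 or a number of a turn 8.59, either way. A call with a gripper value outside its range is refused whole. OPENING is the finger opening in m, from 0 to 0.0854, set as the call begins (- or left out, the last holds). The fingers move at their own pace and stop on an object; FORCE is the grip in N (left out, the last holds). Time passes only in rows, so rows that do not move let the fingers close, or fill a call up. It gives the time, the measured TCP pose, the force, the opening and the grip force at its end, in the units of the state.
- bot.read_state(): the state, without advancing time (a new reading comes with each control period).
- imaging.grab_frame(name): name is "side" or "top" or "wrist"; returns a dict with "color" (420x560x3 uint8, blue, green, red), "depth" (420x560 float32, m along the optical axis (not along the pixel's ray), 0 where there is no reading), "camera_matrix" (3x3 intrinsics, pixels), "T" (4x4, takes a point from camera to world coordinates). Camera axes: x right, y down, z forward; pixel columns grow to the right and rows downward; lengths in m; the calibration is good to about 2 mm. The wrist camera is an equidistant fisheye: a pixel r from the principal point sees the ray r / f radians off the axis. A picture is of the moment at which its call begins.
- bot.finish_job(): hands the job in; it is judged then, once.
Trained networks look in the newest picture that a camera, given by its name, has taken for a name from the list of things; names that differ only in an ending like _2 or _b are one class to them, and where a whole thing is asked for, a point or a joint stands for the part that bears it (a point fixed in the world has none). Each returns a list of dicts, best first, with "confidence" (0 to 1); they miss things now and then, are a little off and sometimes report something else, mostly with a low value. They report only what shows in the picture. A call takes as long as a camera call.
- nets.search_frame(camera, name): "point" ([x, y, z] in m, in world coordinates, good to about 4 mm: the middle of the surface that is visible of it).
The state is a dict: "time": time; "qpos": joint angles; "dq": joint speeds; "tau": joint torques, N m; "tool_pos": TCP position; "orientation": TCP orientation; "force": force on the tool from outside, world axes, zero at the start; "torque": the same for the moment, N m; "grip_width": finger opening in m; "grip_force": force on a finger pad.
Only numpy, scipy, OpenCV 4.12 (cv2) and the standard library are available. Lean on these libraries where they do the work, as an engineer would, in place of code of your own. Each camera call takes 0.05 s, during which the arm holds its last target. There are 200 camera calls.

### The job

Put the revolving spice tray together: set the round wooden tray over the spindle of its black base, right down, and let go of it; then start the brass push-on cap on the spindle's tip and press it straight down until its teeth grip the spindle and its flange sits flush on the nylon washers of the tray's hub. Press slowly and only as hard as it takes, stop as soon as you feel it come home, and leave the things round about where they stand.

Things in the scene. Friction and masses are not known exactly. Their poses are not given: they have to be found in the camera images.
- base: Black round base, fixed to the counter by its suction foot, in another place each time. Foot 113 mm across; on its top a white nylon ring (60 mm across), 15 mm above the counter, that carries the tray. A plain upright steel spindle, 10 mm thick, rises from its middle. Origin: centre of the underside, on the counter; z up.
- spindle_tip (a point): Tip of the spindle, 76 mm above the base's origin. The top 8 mm are bullet-shaped (8 mm thick 3.5 mm below the tip, 3 mm thick at the tip).
- tray: Round light-wood tray, loose, right way up, about 0.2 kg, 144 mm across with an 18 mm high rim; in its middle a white hub, 38 mm across, that stands 27 mm above the deck with room for fingers all round; a plain 14 mm bore goes right through. Origin: centre of the underside; z up. Set over the spindle it rests on the base's ring, its origin 15 mm above the base's.
- hub_top (a point): Centre of the hub's top face, 34 mm above the tray's origin. On it a stack of nylon washers (37 mm across, same bore) is held fast, 1 to 9 mm high, different each time, its height not measured. The cap comes home on the top of this stack; it may bear there with 20 N at the most (force readings trail by about 0.1 s).
- cap: Brass push-on axle cap, loose, about 0.09 kg, 30 mm high, standing open end down. Flange 36 mm across and 3 mm thick at the bottom, above it a domed body 28 mm across. Blind bore from below, 12.4 mm wide, 26.5 mm deep. Origin: centre of the flange's underside; z up. Fully home its origin is 50 to 58 mm above the base's, by the height of the washers.
- cap_top (a point): Top of the cap, 30 mm above its origin. Inside, 6 mm above the flange's underside, six spring teeth leave an 8.4 mm opening: they need about 6 to 15 N to spread over the spindle's nose, then slide down against about 4 to 9 N. Where the flange meets the washers it is hard at once and the force climbs steeply: creep the last millimetres.
- paprika: Bystander, not to be moved: spice jar with yellow lid, 45 x 44 x 100 mm. Origin: centre of its underside.
- garlic: Bystander, not to be moved: spice jar with red lid, 47 x 47 x 97 mm. Origin: centre of its underside.
- pepper_mill: Bystander, not to be moved: dark wooden pepper mill, 58 x 58 x 170 mm. Origin: centre of its underside.
- salt: Bystander, not to be moved: glass salt shaker with grey top, 44 x 44 x 90 mm. Origin: centre of its underside.
- chilli_sauce: Bystander, not to be moved: red sauce bottle with white cap, 62 x 62 x 200 mm. Origin: centre of its underside.
- jam: Bystander, not to be moved: jam jar with yellow lid, 71 x 71 x 110 mm. Origin: centre of its underside.
- timer: Bystander, not to be moved: white kitchen timer with red dial, 63 x 63 x 44 mm. Origin: centre of its underside.
- lime: Bystander, not to be moved: green lime, 53 x 46 x 48 mm. Origin: centre of its underside.

How it is judged:
On the way:
1. the tray sits over the spindle right down on the base, let go, the cap not yet on (horizontal distance between tray and base below 0.004 m and angle between tray's own z axis and vertical below 0.05 rad and z of tray in the frame of base between 0.0135 and 0.0165 m and contact force between the fingers and tray below 0.1 N and horizontal distance between cap and base above 0.05 m), for 0.2 s.
At the end, for the whole second after the job is handed in: The tray lies level on the base (centre within 4 mm of the spindle's axis, underside at most 16.5 mm above the counter); the cap is upright on the spindle (within 3 mm), teeth gripping, flange flush on the hub's washers (gap at most 1 mm); both at rest (horizontal distance between tray and base below 0.004 m and angle between tray's own z axis and vertical below 0.05 rad and z of tray in the frame of base between 0.0135 and 0.0165 m and horizontal distance between cap and base below 0.003 m and angle between cap's own z axis and vertical below 0.06 rad and z of washers_c8 in the frame of cap between -0.0025 and -0.0005 m and contact force between cap and base above 3 N and linear speed of each of cap, tray below 0.02 m/s); the robot touches nothing.
It fails at once if the cap is pressed on the tray's hub and washers with more than 20 N (contact force between cap and tray above 20 N).
It fails at once if a bystander is shoved more than 30 mm or knocked over (distance of any of paprika, garlic, pepper_mill, salt, chilli_sauce, jam, timer, lime from where it was at the start of the episode above 0.03 m or angle between any of paprika, garlic, pepper_mill, salt, chilli_sauce, jam, timer's own z axis and vertical above 0.5 rad).
It also fails if it takes over 72 s, if anything falls off the work surface, if the arm or the gripper's body presses on something with over 40 N, if the wrist force passes 120 N, or if a joint passes its speed limit or range.

## Working session

There is one attempt and no reset: what is moved stays moved. The work goes in short steps, Python scripts to look and compute and a shell command to move; the robot and the scene stay as the last step left them, time stands still between calls to the robot, and variables do not carry over. Pictures are saved under pics/ and viewed, at most 10 in all, crops included, and the job is handed in when it is done.

```bash
ls; mkdir -p pics; cat > h.py <<'E'
import numpy as np, cv2, json
from scipy.spatial.transform import Rotation as R
from station import bot, imaging, nets
def st():
    s=bot.read_state(); r=R.from_rotvec(s['orientation']).as_matrix()
    print('t',round(s['time'],2),'p',np.round(s['tool_pos'],4),'x',np.round(r[:,0],3),'y',np.round(r[:,1],3),'z',np.round(r[:,2],3),'F',np.round(s['force'],1),'w',round(s['grip_width'],4),'gf',round(s['grip_force'],1),'q',np.round(s['qpos'],2))
    return s
def cloud(f):
    K=f['camera_matrix'];d=f['depth'];v,u=np.mgrid[:d.shape[0],:d.shape[1]]
    P=np.stack([(u-K[0,2])/K[0,0]*d,(v-K[1,2])/K[1,1]*d,d],-1)
    return P@f['T'][:3,:3].T+f['T'][:3,3]
E
python3 - <<'E'
from h import *
st()
fr={}
for c in ['top','side']:
    f=imaging.grab_frame(c); fr[c]=f; np.savez(f'{c}0.npz',**f); cv2.imwrite(f'pics/{c}0.png',f['color'])
    print(c,np.round(f['T'][:3,3],3))
    for n in ['base','spindle_tip','tray','hub_top','cap','cap_top','paprika','garlic','pepper_mill','salt','chilli_sauce','jam','timer','lime']:
        print(n,[(np.round(x['point'],3).tolist(),round(x['confidence'],2)) for x in nets.search_frame(c,n)[:2]])
st()
E
```

```text
pics
t 0.0 p [0.1519 0.554  0.2414] x [-0.964  0.265  0.   ] y [ 0.265  0.964 -0.002] z [-0.001 -0.002 -1.   ] F [-0.  -0.7 -0.2] w 0.0857 gf 0.0 q [ 1.1   0.18  1.61 -0.    1.35 -0.21]
top [0.385 0.059 1.387]
base [([0.51, 0.114, 0.011], 0.97)]
spindle_tip [([0.505, 0.114, 0.014], 0.66)]
tray [([0.5, 0.358, 0.009], 0.62)]
hub_top [([0.498, 0.358, 0.011], 0.92), ([0.509, 0.114, 0.011], 0.49)]
cap [([0.47, -0.033, 0.034], 0.44)]
cap_top [([0.47, 0.549, 0.107], 0.6)]
paprika []
garlic [([0.644, 0.318, 0.06], 0.67)]
pepper_mill [([0.628, 0.448, 0.058], 0.55)]
salt [([0.61, 0.492, 0.069], 0.44)]
chilli_sauce []
jam [([0.468, 0.549, 0.11], 0.65)]
timer [([0.467, -0.36, 0.024], 0.6)]
lime [([0.466, -0.434, 0.04], 0.47)]
side [ 0.673 -1.236  0.787]
base [([0.511, 0.101, 0.018], 0.81), ([0.635, 0.436, 0.09], 0.44)]
spindle_tip [([0.514, 0.1, 0.017], 0.68)]
tray [([0.506, 0.345, 0.006], 0.8)]
hub_top [([0.504, 0.346, 0.004], 0.97)]
cap [([0.474, -0.046, 0.016], 0.64), ([0.514, 0.099, 0.017], 0.58)]
cap_top []
paprika [([0.652, 0.299, 0.077], 0.55)]
garlic [([0.633, 0.436, 0.092], 0.74)]
pepper_mill [([0.635, 0.434, 0.09], 0.73)]
salt [([0.604, 0.485, 0.066], 0.6)]
chilli_sauce [([0.556, 0.542, 0.097], 0.56)]
jam [([0.473, 0.528, 0.067], 0.82), ([0.503, 0.347, 0.01], 0.23)]
timer [([0.477, -0.38, 0.02], 0.59)]
lime [([0.471, -0.453, 0.038], 0.89)]
t 1.5 p [0.1521 0.5545 0.2423] x [-0.964  0.265  0.   ] y [ 0.265  0.964 -0.   ] z [-0. -0. -1.] F [0.4 0.2 0.5] w 0.0853 gf 0.0 q [ 1.1   0.18  1.61  0.    1.35 -0.21]
```

View top.

View pics/top0.png

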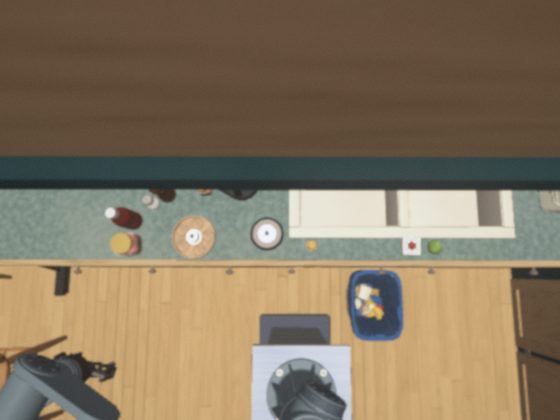

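View pics/side0.png

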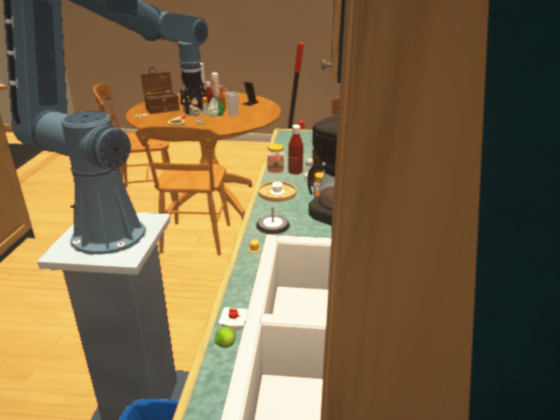

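```bash
python3 - <<'E'
from h import *
for c in ['top','side']:
    f=dict(np.load(f'{c}0.npz')); P=cloud(f); ok=f['depth']>0
    for nm,(x,y),r,lo,hi in [('tip',(.505,.114),.04,.05,.09),('ring',(.505,.114),.07,.011,.02),('hub',(.499,.356),.04,.028,.06),('rim',(.499,.356),.09,.012,.025),('cap',(.471,-.033),.04,.02,.05),('capflange',(.471,-.033),.04,.001,.05)]:
        m=ok&(np.hypot(P[...,0]-x,P[...,1]-y)<r)&(P[...,2]>lo)&(P[...,2]<hi)
        if m.sum()<3: print(c,nm,m.sum());continue
        q=P[m]; print(c,nm,m.sum(),'mid',np.round((q.min(0)+q.max(0))/2,4),'mean',np.round(q.mean(0),4),'ext',np.round(np.ptp(q,axis=0),4),'z95',np.round(np.percentile(q[:,2],[50,95]),4))
E
```

```text
top tip 8 mid [0.5117 0.1166 0.0667] mean [0.5118 0.1164 0.0694] ext [0.0064 0.0093 0.0154] z95 [0.0703 0.0742]
top ring 601 mid [0.514  0.1172 0.0155] mean [0.5133 0.1174 0.0144] ext [0.1008 0.1007 0.0089] z95 [0.0141 0.0182]
top hub 98 mid [0.5013 0.3615 0.0363] mean [0.501  0.3605 0.0372] ext [0.0336 0.0357 0.0163] z95 [0.0374 0.0433]
top rim 259 mid [0.5002 0.3618 0.0185] mean [0.5002 0.3603 0.0167] ext [0.1405 0.1436 0.0128] z95 [0.0166 0.0218]
top cap 57 mid [ 0.4734 -0.0324  0.0281] mean [ 0.473  -0.0326  0.0271] ext [0.0265 0.0267 0.0152] z95 [0.0268 0.0335]
top capflange 203 mid [ 0.4715 -0.0337  0.0183] mean [ 0.477  -0.0317  0.0109] ext [0.0738 0.074  0.0346] z95 [0.0051 0.0299]
side tip 24 mid [0.5126 0.1107 0.0648] mean [0.5125 0.111  0.0647] ext [0.0074 0.0145 0.029 ] z95 [0.0648 0.0752]
side ring 389 mid [0.5136 0.1113 0.0155] mean [0.5129 0.1057 0.0159] ext [0.1044 0.1014 0.0088] z95 [0.0162 0.019 ]
side hub 62 mid [0.5005 0.3563 0.0362] mean [0.5015 0.3531 0.0377] ext [0.0348 0.0424 0.0161] z95 [0.0388 0.0425]
side rim 252 mid [0.5002 0.3608 0.0182] mean [0.5012 0.3499 0.017 ] ext [0.1416 0.1551 0.0124] z95 [0.0171 0.0225]
side cap 58 mid [ 0.4724 -0.0406  0.0273] mean [ 0.4737 -0.0411  0.0277] ext [0.0279 0.0221 0.0139] z95 [0.0283 0.0333]
side capflange 251 mid [ 0.4707 -0.0356  0.0177] mean [ 0.4732 -0.0409  0.0112] ext [0.078  0.073  0.0332] z95 [0.0061 0.0313]
```

The top view shows the base at (267,233), the tray at (193,236), the cap at (312,245) and the timer and lime at (411,245) and (434,246). The jars stand beyond and to the left of the tray, and the depth data and the networks agree on these positions. Next I move over the tray hub.

```bash
R5='' ; python3 -m crank '{"dp":[[-0.0258,-0.0063,0.002],[-0.0258,-0.0063,0.002],[-0.0258,-0.0063,0.002],[-0.0258,-0.0063,0.002],[-0.0258,-0.0063,0.002]],"yaw":[0,0,0,0,0]}' 0.0854 60
python3 -m crank '{"dp":[[-0.0258,-0.0063,0.002],[-0.0258,-0.0063,0.002],[-0.0258,-0.0063,0.002],[-0.0258,-0.0063,0.002],[-0.0258,-0.0063,0.002]],"yaw":[0,0,0,0,0]}'
python3 -m crank '{"dp":[[-0.0258,-0.0063,0.002],[-0.0258,-0.0063,0.002],[-0.0258,-0.0063,0.002],[-0.0258,-0.0063,0.002],[-0.0258,-0.0063,0.002]],"yaw":[0,0,0,0,0]}'
python3 -m crank '{"dp":[[0,0,0],[0,0,0],[0,0,0],[0,0,0],[0,0,0]],"yaw":[0,0,0,0,0]}'
python3 - <<'E'
from h import *
st()
f=imaging.grab_frame('wrist'); np.savez('w1.npz',**f); cv2.imwrite('pics/w1.png',f['color'])
print(f['camera_matrix'],np.round(f['T'],3))
for n in ['tray','hub_top']: print(n,nets.search_frame('wrist',n)[:2])
E
```

```text
time: 2.0
tool_pos: [0.2691, 0.4895, 0.2323]
orientation: [0.419, 3.113, 0.0]
force: [0.4, 0.2, -0.8]
grip_width: 0.0855
grip_force: 0.0
time: 2.5
tool_pos: [0.3852, 0.4249, 0.2223]
orientation: [0.42, 3.113, 0.0]
force: [-0.6, 0.3, 1.3]
grip_width: 0.0858
grip_force: 0.0
time: 3.0
tool_pos: [0.5013, 0.3604, 0.2122]
orientation: [0.419, 3.113, 0.0]
force: [0.4, 0.4, -0.2]
grip_width: 0.0856
grip_force: 0.0
time: 3.5
tool_pos: [0.4997, 0.3616, 0.2125]
orientation: [0.418, 3.114, 0.0]
force: [-0.2, -0.3, 0.4]
grip_width: 0.0857
grip_force: 0.0
t 3.5 p [0.4997 0.3616 0.2125] x [-0.965  0.263 -0.   ] y [0.263 0.965 0.   ] z [ 0.  0. -1.] F [-0.2 -0.3  0.4] w 0.0857 gf 0.0 q [ 0.43  0.3   1.53  0.    1.32 -0.87]
[[325.1922621    0.         276.03305526]
 [  0.         325.1922621  212.53320972]
 [  0.           0.           1.        ]] [[ 0.263  0.931  0.253  0.436]
 [ 0.965 -0.254 -0.069  0.379]
 [-0.     0.262 -0.965  0.344]
 [ 0.     0.     0.     1.   ]]
tray [{'point': [0.4984, 0.359, 0.0074], 'confidence': 0.55}]
hub_top [{'point': [0.4995, 0.3637, 0.0059], 'confidence': 0.71}]
```

View pics/w1.png

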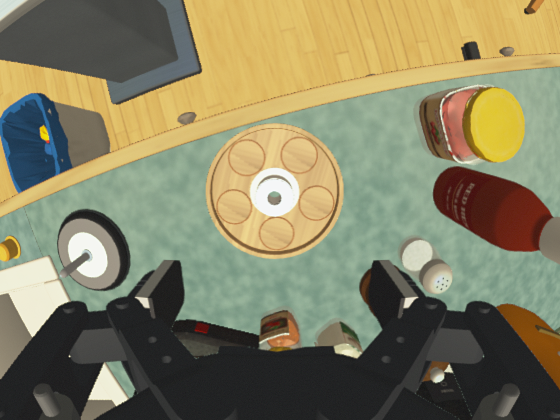

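The wrist view shows the tray with its hub at about (274,196), the base at (93,250), and the jars on the right well clear. Now I measure the hub from the fisheye depth.

```bash
cat >> h.py <<'E'
def wcloud(f):
    K=f['camera_matrix'];d=f['depth'];v,u=np.mgrid[:d.shape[0],:d.shape[1]]
    a=(u-K[0,2])/K[0,0];b=(v-K[1,2])/K[1,1];r=np.hypot(a,b)+1e-9
    k=np.tan(np.minimum(r,1.5))/r
    P=np.stack([a*k*d,b*k*d,d],-1)
    return P@f['T'][:3,:3].T+f['T'][:3,3]
def disc(P,ok,xy,rad,lo,hi):
    m=ok&(np.hypot(P[...,0]-xy[0],P[...,1]-xy[1])<rad)&(P[...,2]>lo)&(P[...,2]<hi)
    q=P[m]
    if len(q)<5: print('few',len(q)); return
    c,r=cv2.minEnclosingCircle(q[:,:2].astype(np.float32)); 
    print(len(q),'mid',np.round((q.min(0)+q.max(0))/2,4),'circ',np.round(c,4),round(r,4),'ext',np.round(np.ptp(q,axis=0),4),'z',np.round(np.percentile(q[:,2],[5,50,95]),4))
def go(xy,z=None):
    s=bot.read_state(); r=R.from_rotvec(s['orientation']).as_matrix(); p=s['tool_pos']
    d=np.array([xy[0]-p[0],xy[1]-p[1],(z-p[2]) if z else 0]); print('tool delta',np.round(r.T@d,4))
E
python3 - <<'E'
from h import *
f=dict(np.load('w1.npz')); P=wcloud(f); ok=f['depth']>0
print(P[196,274],P[180,274],P[222,245])
disc(P,ok,(.5,.36),.03,.033,.06)
disc(P,ok,(.5,.36),.09,.012,.024)
disc(P,ok,(.513,.116),.07,.012,.022)
disc(P,ok,(.513,.116),.03,.05,.09)
E
```

```text
[5.07198885e-01 3.56815481e-01 3.34014120e-04] [0.48433253 0.36334417 0.03784534] [0.52557837 0.3190639  0.00585806]
980 mid [0.5007 0.3587 0.0369] circ [0.5009 0.3592] 0.0189 ext [0.0367 0.0367 0.0076] z [0.0355 0.0379 0.039 ]
2311 mid [0.501  0.3585 0.018 ] circ [0.5012 0.3588] 0.0723 ext [0.1437 0.143  0.012 ] z [0.0135 0.0172 0.0186]
3477 mid [0.5127 0.1143 0.0169] circ [0.512  0.1145] 0.0517 ext [0.1012 0.1015 0.0097] z [0.0127 0.0141 0.0156]
141 mid [0.5125 0.1155 0.063 ] circ [0.5126 0.1149] 0.005 ext [0.0098 0.0085 0.026 ] z [0.052  0.0643 0.0745]
```

```bash
python3 -m crank '{"dp":[[-0.001,-0.0012,0.03],[-0.001,-0.0012,0.03],[0,0,0.03],[0,0,0.03],[0,0,0.03]],"yaw":[0,0,0,0,0]}'
python3 -m crank '{"dp":[[0,0,0.008],[0,0,0.008],[0,0,0.008],[0,0,0.008],[0,0,0.008]],"yaw":[0,0,0,0,0]}'
python3 -m crank '{"dp":[[0,0,0],[0,0,0],[0,0,0],[0,0,0],[0,0,0]],"yaw":[0,0,0,0,0]}' 0.02 50
python3 -m crank '{"dp":[[0,0,0],[0,0,0],[0,0,0],[0,0,0],[0,0,0]],"yaw":[0,0,0,0,0]}'
python3 -c "
from h import *
st()"
```

```text
time: 4.15
tool_pos: [0.5016, 0.3583, 0.0613]
orientation: [0.419, 3.113, 0.0]
force: [0.4, 0.1, 0.2]
grip_width: 0.0855
grip_force: 0.0
time: 4.65
tool_pos: [0.5024, 0.3585, 0.0229]
orientation: [0.419, 3.112, 0.002]
force: [-0.7, -0.5, 0.6]
grip_width: 0.0851
grip_force: 0.0
time: 5.15
tool_pos: [0.5023, 0.3585, 0.0232]
orientation: [0.419, 3.112, 0.001]
force: [-0.7, -0.2, 4.3]
grip_width: 0.0367
grip_force: 50.4
time: 5.65
tool_pos: [0.5023, 0.3585, 0.0232]
orientation: [0.419, 3.112, 0.001]
force: [-0.1, -0.1, 5.5]
grip_width: 0.0365
grip_force: 50.5
t 5.65 p [0.5023 0.3585 0.0232] x [-0.964  0.265 -0.001] y [0.265 0.964 0.001] z [ 0.001  0.001 -1.   ] F [-0.1 -0.1  5.5] w 0.0365 gf 50.5 q [ 0.43  0.54  1.62  0.    0.98 -0.88]
```

```bash
python3 -m crank '{"dp":[[0,0,-0.004],[0,0,-0.016],[0,0,-0.03],[0,0,-0.03],[0,0,-0.02]],"yaw":[0,0,0,0,0]}'
python3 -m crank '{"dp":[[0,0,-0.01],[-0.003,-0.008,0],[-0.005,-0.016,0],[-0.005,-0.016,0],[-0.005,-0.016,0]],"yaw":[0,0,0,0,0]}'
python3 -m crank '{"dp":[[-0.005,-0.016,0],[-0.005,-0.016,0],[-0.005,-0.016,0],[-0.005,-0.016,0],[-0.005,-0.016,0]],"yaw":[0,0,0,0,0]}'
python3 -m crank '{"dp":[[-0.005,-0.016,0],[-0.005,-0.016,0],[-0.005,-0.016,0],[-0.005,-0.016,0],[-0.005,-0.016,0]],"yaw":[0,0,0,0,0]}'
python3 -m crank '{"dp":[[-0.005,-0.016,0],[-0.0027,0,0],[0,0,0],[0,0,0],[0,0,0]],"yaw":[0,0,0,0,0]}'
python3 - <<'E'
from h import *
s=st()
f=imaging.grab_frame('wrist'); np.savez('w2.npz',**f); cv2.imwrite('pics/w2.png',f['color'])
P=wcloud(f); ok=f['depth']>0
disc(P,ok,s['tool_pos'][:2],.1,.115,.135)
disc(P,ok,s['tool_pos'][:2],.03,.14,.16)
disc(P,ok,(.513,.116),.06,.0,.09)
for c in ['side','top']:
    f=imaging.grab_frame(c); np.savez(f'{c}2.npz',**f); P=cloud(f); ok=f['depth']>0
    print(c); disc(P,ok,(.513,.116),.1,.095,.14); disc(P,ok,(.513,.116),.03,.03,.085)
E
```

```text
time: 6.15
tool_pos: [0.5023, 0.3585, 0.1254]
orientation: [0.419, 3.111, 0.002]
force: [0.1, 1.1, -2.6]
grip_width: 0.037
grip_force: 50.4
time: 6.65
tool_pos: [0.5032, 0.2971, 0.1307]
orientation: [-0.42, -3.111, 0.003]
force: [-0.0, 0.1, -1.5]
grip_width: 0.0367
grip_force: 50.4
time: 7.15
tool_pos: [0.5072, 0.2141, 0.1324]
orientation: [0.42, 3.113, 0.0]
force: [-0.1, -0.1, -2.1]
grip_width: 0.037
grip_force: 50.4
time: 7.65
tool_pos: [0.51, 0.1305, 0.1324]
orientation: [0.42, 3.113, 0.0]
force: [-0.3, -0.2, -1.9]
grip_width: 0.0368
grip_force: 50.4
time: 8.15
tool_pos: [0.5131, 0.1149, 0.1323]
orientation: [-0.418, -3.113, -0.0]
force: [-0.2, 0.3, -2.2]
grip_width: 0.0369
grip_force: 50.4
t 8.15 p [0.5131 0.1149 0.1323] x [-0.965  0.264  0.   ] y [0.264 0.965 0.   ] z [-0.  0. -1.] F [-0.2  0.3 -2.2] w 0.0369 gf 50.4 q [-0.01  0.2   1.82  0.    1.12 -1.31]
36905 mid [0.5055 0.1152 0.125 ] circ [0.5121 0.1149] 0.0721 ext [0.1304 0.1427 0.02  ] z [0.1152 0.1162 0.127 ]
7522 mid [0.5116 0.1167 0.15  ] circ [0.5064 0.1168] 0.0293 ext [0.0376 0.0563 0.02  ] z [0.1419 0.147  0.159 ]
few 0
side
792 mid [0.512  0.1138 0.1243] circ [0.514  0.1147] 0.0765 ext [0.1428 0.151  0.031 ] z [0.1148 0.1198 0.131 ]
39 mid [0.5122 0.112  0.0534] circ [0.5123 0.112 ] 0.0062 ext [0.0075 0.0111 0.0459] z [0.0315 0.0546 0.0759]
top
514 mid [0.4838 0.1169 0.1207] circ [0.507  0.1164] 0.0712 ext [0.0838 0.1383 0.0248] z [0.1117 0.1162 0.1278]
few 0
```

View pics/w2.png

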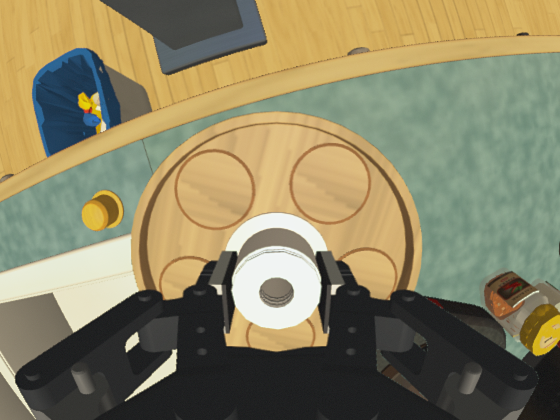

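The tray hangs level in the jaws with its bore at (277,292), and the rim fit puts it about 0.5 mm from the spindle axis. Lowering it while watching the force.

```bash
python3 -m crank '{"dp":[[-0.0004,0,0.01],[0,0,0.01],[0,0,0.008],[0,0,0.005],[0,0,0.005]],"yaw":[0,0,0,0,0]}'
python3 -m crank '{"dp":[[0,0,0.004],[0,0,0.004],[0,0,0.004],[0,0,0.004],[0,0,0]],"yaw":[0,0,0,0,0]}'
```

```text
time: 8.8
tool_pos: [0.5133, 0.1143, 0.0934]
orientation: [-0.419, -3.113, 0.0]
force: [-0.2, -0.7, -1.6]
grip_width: 0.0366
grip_force: 50.4
time: 9.3
tool_pos: [0.5132, 0.1143, 0.0777]
orientation: [-0.419, -3.113, 0.0]
force: [0.0, 0.5, -2.6]
grip_width: 0.0368
grip_force: 50.4
```

```bash
python3 -m crank '{"dp":[[0,0,0.007],[0,0,0.007],[0,0,0.007],[0,0,0.007],[0,0,0.003]],"yaw":[0,0,0,0,0]}'
python3 -m crank '{"dp":[[0,0,0.002],[0,0,0.002],[0,0,0.001],[0,0,0.001],[0,0,0]],"yaw":[0,0,0,0,0]}'
```

```text
time: 9.8
tool_pos: [0.5129, 0.1143, 0.0461]
orientation: [-0.419, -3.112, 0.0]
force: [-0.7, -0.8, -1.6]
grip_width: 0.0366
grip_force: 50.4
time: 10.3
tool_pos: [0.5137, 0.1143, 0.0413]
orientation: [0.419, 3.113, 0.0]
force: [-0.2, -0.1, -0.9]
grip_width: 0.0367
grip_force: 50.4
```

```bash
python3 -m crank '{"dp":[[0,0,0.0007],[0,0,0.0007],[0,0,0.0007],[0,0,0.0005],[0,0,0]],"yaw":[0,0,0,0,0]}'
python3 -m crank '{"dp":[[0,0,0.0004],[0,0,0.0003],[0,0,0],[0,0,0],[0,0,0]],"yaw":[0,0,0,0,0]}'
```

```text
time: 10.8
tool_pos: [0.5136, 0.1143, 0.0386]
orientation: [-0.419, -3.113, 0.0]
force: [0.6, -0.0, -1.6]
grip_width: 0.0364
grip_force: 50.4
time: 11.3
tool_pos: [0.5137, 0.1143, 0.0382]
orientation: [0.419, 3.113, -0.0]
force: [-2.8, -0.9, 2.7]
grip_width: 0.0367
grip_force: 50.8
```

```bash
python3 -m crank '{"dp":[[0,0,0],[0,0,0],[0,0,0],[0,0,0],[0,0,0]],"yaw":[0,0,0,0,0]}' 0.0854
python3 -m crank '{"dp":[[0,0,-0.01],[0,0,-0.02],[0,0,-0.04],[0,0,-0.04],[0,0,-0.04]],"yaw":[0,0,0,0,0]}'
python3 -m crank '{"dp":[[0.02,0,0],[0.02,0,0],[0.01,0,0],[0,0,0],[0,0,0]],"yaw":[0,0,0,0,0]}'
python3 - <<'E'
from h import *
s=st()
f=imaging.grab_frame('wrist'); np.savez('w3.npz',**f); cv2.imwrite('pics/w3.png',f['color'])
P=wcloud(f); ok=f['depth']>0
disc(P,ok,(.512,.115),.09,.027,.04)
disc(P,ok,(.512,.115),.025,.043,.06)
disc(P,ok,(.512,.115),.015,.062,.09)
disc(P,ok,(.473,-.0335),.04,.02,.05)
disc(P,ok,(.473,-.0335),.03,.002,.05)
E
```

```text
time: 11.8
tool_pos: [0.5137, 0.1143, 0.038]
orientation: [0.419, 3.113, -0.0]
force: [-0.4, 0.5, -0.2]
grip_width: 0.0854
grip_force: 0.0
time: 12.3
tool_pos: [0.5134, 0.1143, 0.1902]
orientation: [0.419, 3.113, 0.0]
force: [1.8, -0.2, -0.1]
grip_width: 0.0855
grip_force: 0.0
time: 12.8
tool_pos: [0.4659, 0.1274, 0.1883]
orientation: [0.419, 3.113, 0.0]
force: [0.0, 0.3, 0.0]
grip_width: 0.0854
grip_force: 0.0
t 12.8 p [0.4659 0.1274 0.1883] x [-0.964  0.264 -0.001] y [0.264 0.964 0.   ] z [ 0.001 -0.    -1.   ] F [0.  0.3 0. ] w 0.0854 gf 0.0 q [ 0.02  0.03  1.89 -0.    1.22 -1.28]
2836 mid [0.5127 0.1138 0.0335] circ [0.5127 0.114 ] 0.0724 ext [0.1444 0.1434 0.0129] z [0.0282 0.0321 0.0338]
1201 mid [0.512  0.114  0.0515] circ [0.5121 0.1141] 0.0189 ext [0.0368 0.0373 0.0168] z [0.0466 0.0527 0.0541]
116 mid [0.5117 0.1135 0.0697] circ [0.5118 0.1135] 0.005 ext [0.0081 0.0094 0.0134] z [0.0642 0.0715 0.0755]
487 mid [ 0.4727 -0.0345  0.0258] circ [ 0.4726 -0.0349] 0.0141 ext [0.028  0.0271 0.011 ] z [0.0227 0.028  0.03  ]
917 mid [ 0.4792 -0.0338  0.0166] circ [ 0.4791 -0.033 ] 0.0246 ext [0.0472 0.0315 0.0293] z [0.0025 0.0231 0.0297]
```

View pics/w3.png

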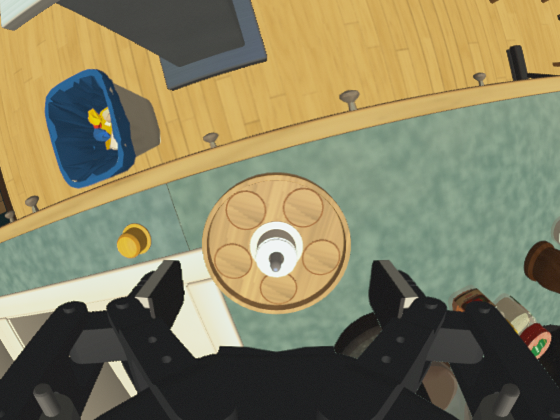

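The tray is seated, with its rim at z = 33 mm and the washers at about 53 mm. The spindle's tip is at (275,262) and the cap at (133,240). Moving on to the cap.

```bash
python3 -m crank '{"dp":[[-0.005,-0.0155,0.005],[-0.005,-0.0155,0.005],[-0.005,-0.0155,0.005],[-0.005,-0.0155,0.005],[-0.005,-0.0155,0.005]],"yaw":[0,0,0,0,0]}' 0.06
python3 -m crank '{"dp":[[-0.005,-0.0155,0.005],[-0.005,-0.0155,0.005],[-0.005,-0.0155,0.005],[-0.005,-0.0155,0.005],[-0.005,-0.0155,0.005]],"yaw":[0,0,0,0,0]}'
python3 -m crank '{"dp":[[0,0,0.01],[0,0,0.01],[0,0,0],[0,0,0],[0,0,0]],"yaw":[0,0,0,0,0]}'
python3 - <<'E'
from h import *
s=st()
f=imaging.grab_frame('wrist'); np.savez('w4.npz',**f); cv2.imwrite('pics/w4.png',f['color'])
P=wcloud(f); ok=f['depth']>0
disc(P,ok,(.473,-.0345),.018,.018,.05)
disc(P,ok,(.473,-.0345),.02,.003,.05)
q=P[ok&(np.hypot(P[...,0]-.473,P[...,1]+.0345)<.018)&(P[...,2]>.027)]; print(q.mean(0),len(q))
print(nets.search_frame('wrist','cap_top')[:1])
go((.4727,-.0347),.017)
E
```

```text
time: 13.35
tool_pos: [0.4697, 0.0451, 0.1626]
orientation: [-0.42, -3.113, 0.0]
force: [-0.4, -0.3, -0.3]
grip_width: 0.0602
grip_force: 0.0
time: 13.85
tool_pos: [0.4732, -0.0364, 0.1376]
orientation: [-0.42, -3.113, 0.0]
force: [-0.2, 0.8, 0.2]
grip_width: 0.0603
grip_force: 0.0
time: 14.35
tool_pos: [0.4728, -0.0348, 0.1182]
orientation: [0.418, 3.113, 0.0]
force: [-0.1, 0.1, 0.0]
grip_width: 0.0598
grip_force: 0.0
t 14.35 p [ 0.4728 -0.0348  0.1182] x [-0.965  0.264 -0.   ] y [0.264 0.965 0.   ] z [ 0. -0. -1.] F [-0.1  0.1  0. ] w 0.0598 gf 0.0 q [-0.32  0.11  1.96  0.    1.07 -1.63]
1166 mid [ 0.4729 -0.0356  0.0248] circ [ 0.473  -0.0357] 0.0142 ext [0.0279 0.0275 0.0136] z [0.0226 0.028  0.03  ]
1410 mid [ 0.4714 -0.0358  0.0173] circ [ 0.4725 -0.0358] 0.0175 ext [0.0309 0.0338 0.0286] z [0.0036 0.0275 0.0299]
[ 0.46331668 -0.03235684  0.17568499] 7569
[{'point': [0.4698, -0.0361, 0.0244], 'confidence': 0.76}]
tool delta [0.0004 0.0002 0.1014]
```

View pics/w4.png

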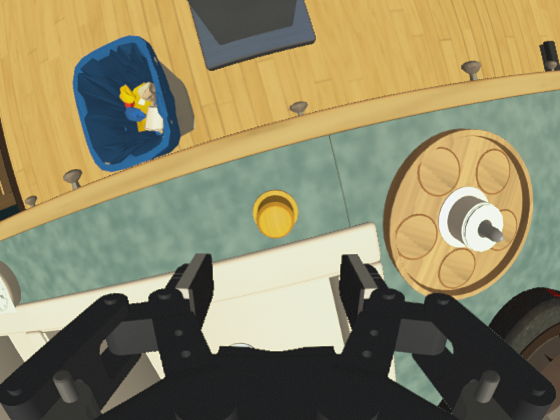

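The cap is at (275,215), between the open jaws. Its fitted centre is (0.473, -0.0357). Going down on it.

```bash
python3 -m crank '{"dp":[[-0.0004,-0.0008,0.03],[0,0,0.03],[0,0,0.02],[0,0,0.011],[0,0,0.009]],"yaw":[0,0,0,0,0]}'
python3 -m crank '{"dp":[[0,0,0.0005],[0,0,0],[0,0,0],[0,0,0],[0,0,0]],"yaw":[0,0,0,0,0]}' 0.015 70
python3 -m crank '{"dp":[[0,0,0],[0,0,0],[0,0,0],[0,0,0],[0,0,0]],"yaw":[0,0,0,0,0]}'
```

```text
time: 14.95
tool_pos: [0.473, -0.036, 0.0177]
orientation: [0.419, 3.113, -0.0]
force: [1.0, 0.1, 0.3]
grip_width: 0.06
grip_force: 0.0
time: 15.45
tool_pos: [0.4737, -0.0363, 0.0186]
orientation: [0.419, 3.112, -0.001]
force: [-2.9, 0.3, 6.4]
grip_width: 0.0256
grip_force: 69.2
time: 15.95
tool_pos: [0.4737, -0.0363, 0.0186]
orientation: [0.419, 3.112, -0.001]
force: [-1.7, 0.2, 7.4]
grip_width: 0.0257
grip_force: 69.2
```

```bash
python3 -m crank '{"dp":[[0,0,-0.005],[0,0,-0.02],[0,0,-0.03],[0,0,-0.035],[0,0,-0.02]],"yaw":[0,0,0,0,0]}'
python3 -m crank '{"dp":[[0,0,-0.01],[0,0.01,0],[0,0.015,0],[0.001,0.015,0],[0,0.015,0]],"yaw":[0,0,0,0,0]}'
python3 -m crank '{"dp":[[0,0.015,0],[0,0.015,0],[0.0015,0.015,0],[0,0.015,0],[0,0.015,0]],"yaw":[0,0,0,0,0]}'
python3 -m crank '{"dp":[[0,0.015,0],[0,0.01,0],[0,0,0],[0,0,0],[0,0,0]],"yaw":[0,0,0,0,0]}'
python3 - <<'E'
from h import *
s=st(); xy=s['tool_pos'][:2]; cz=s['tool_pos'][2]-.0186; print('cap z',cz)
f=imaging.grab_frame('wrist'); np.savez('w5.npz',**f); cv2.imwrite('pics/w5.png',f['color'])
P=wcloud(f); ok=f['depth']>0
disc(P,ok,xy,.0165,cz+.022,cz+.034)
disc(P,ok,xy,.022,cz+.001,cz+.005)
disc(P,ok,(.512,.114),.025,.043,.06)
disc(P,ok,(.512,.114),.09,.027,.04)
disc(P,ok,(.512,.114),.015,.062,.09)
for c in ['side','top']:
    f=imaging.grab_frame(c); np.savez(f'{c}5.npz',**f); P=cloud(f); ok=f['depth']>0
    print(c); disc(P,ok,xy,.025,cz-.003,cz+.01); disc(P,ok,(.512,.114),.02,.056,.09); cv2.imwrite(f'pics/{c}5.png',cv2.resize(f['color'][150:270,200:360],None,fx=5,fy=5))
E
```

```text
time: 16.45
tool_pos: [0.4739, -0.0364, 0.1304]
orientation: [0.419, 3.11, -0.001]
force: [0.6, 0.2, -1.4]
grip_width: 0.0252
grip_force: 68.9
time: 16.95
tool_pos: [0.4853, 0.0186, 0.1357]
orientation: [-0.419, -3.11, -0.001]
force: [1.1, -0.5, -0.7]
grip_width: 0.0256
grip_force: 68.9
time: 17.45
tool_pos: [0.5037, 0.0913, 0.1357]
orientation: [-0.419, -3.11, 0.0]
force: [0.9, 0.4, -1.0]
grip_width: 0.0255
grip_force: 68.9
time: 17.95
tool_pos: [0.5113, 0.1136, 0.1374]
orientation: [-0.42, -3.113, 0.0]
force: [-0.2, 0.2, -0.5]
grip_width: 0.0253
grip_force: 68.9
t 17.95 p [0.5113 0.1136 0.1374] x [-0.964  0.265  0.   ] y [ 0.265  0.964 -0.   ] z [-0. -0. -1.] F [-0.2  0.2 -0.5] w 0.0253 gf 68.9 q [-0.01  0.19  1.83 -0.    1.13 -1.31]
cap z 0.11883765222308279
3047 mid [0.5107 0.1134 0.1468] circ [0.5112 0.1136] 0.0166 ext [0.0281 0.0301 0.0119] z [0.1426 0.147  0.1489]
690 mid [0.5005 0.1155 0.1218] circ [0.5034 0.1157] 0.0161 ext [0.0158 0.0306 0.004 ] z [0.1202 0.1214 0.123 ]
1409 mid [0.5089 0.114  0.0514] circ [0.5116 0.1142] 0.0188 ext [0.0305 0.0371 0.0168] z [0.0467 0.0527 0.0541]
3133 mid [0.507  0.1143 0.0334] circ [0.5127 0.1141] 0.0723 ext [0.1329 0.143  0.0127] z [0.0288 0.0322 0.0336]
56 mid [0.5096 0.1144 0.0662] circ [0.5106 0.1144] 0.0044 ext [0.0042 0.0083 0.0081] z [0.0626 0.0668 0.07  ]
side
27 mid [0.5098 0.1097 0.1239] circ [0.5122 0.1113] 0.0192 ext [0.0332 0.0333 0.0092] z [0.1201 0.1243 0.1273]
30 mid [0.5135 0.1138 0.0673] circ [0.5143 0.1123] 0.0166 ext [0.0296 0.0295 0.0224] z [0.0563 0.0617 0.0761]
top
few 0
few 0
```

View pics/w5.png

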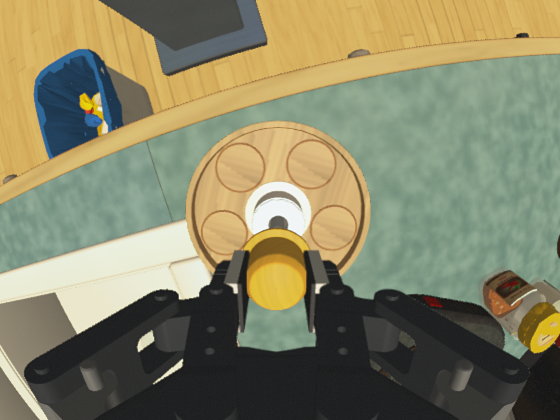

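View pics/side5.png

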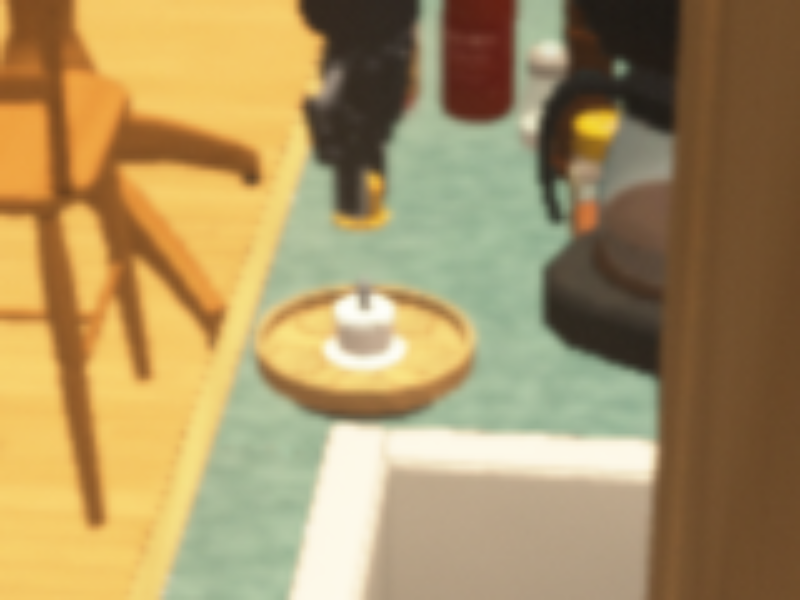

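The cap is held upright at (277,270) in the wrist view. In the side crop its flange, at x ≈ 361, is over the spindle tip at x ≈ 363. I correct the remaining offset of about 1.5 mm and descend.

```bash
python3 -m crank '{"dp":[[-0.0007,0.0005,0.008],[-0.0007,0.0005,0.009],[0,0,0.009],[0,0,0.008],[0,0,0.005]],"yaw":[0,0,0,0,0]}'
python3 -m crank '{"dp":[[0,0,0.002],[0,0,0.002],[0,0,0.002],[0,0,0],[0,0,0]],"yaw":[0,0,0,0,0]}'
```

```text
time: 18.6
tool_pos: [0.5123, 0.1147, 0.0971]
orientation: [-0.419, -3.112, 0.0]
force: [0.2, 0.3, -1.0]
grip_width: 0.0253
grip_force: 68.9
time: 19.1
tool_pos: [0.5132, 0.1147, 0.0927]
orientation: [0.419, 3.113, 0.0]
force: [-0.3, -0.3, -1.2]
grip_width: 0.0252
grip_force: 68.9
```

```bash
python3 - <<'E'
from h import *
s=st(); xy=s['tool_pos'][:2]; cz=s['tool_pos'][2]-.0186; print('cap z',cz)
f=imaging.grab_frame('side'); P=cloud(f); ok=f['depth']>0
c=cv2.resize(f['color'][170:240,235:320],None,fx=8,fy=8,interpolation=cv2.INTER_CUBIC); cv2.imwrite('pics/side6.png',c)
E
```

```text
t 19.1 p [0.5132 0.1147 0.0927] x [-0.964  0.265 -0.   ] y [0.265 0.964 0.   ] z [ 0. -0. -1.] F [-0.3 -0.3 -1.2] w 0.0252 gf 68.9 q [-0.01  0.26  1.84 -0.    1.03 -1.31]
cap z 0.07411285906608561
```

View pics/side6.png

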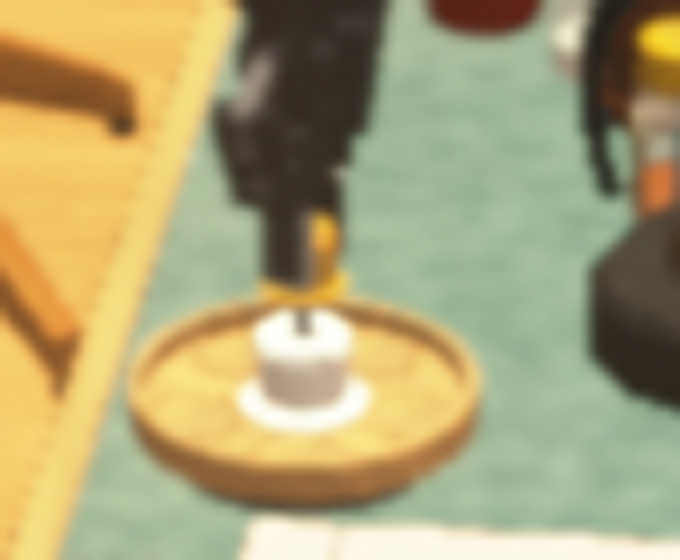

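The flange, at x ≈ 305, is centred on the spindle, at x ≈ 303. Starting the press.

```bash
python3 -m crank '{"dp":[[0,0,0.001],[0,0,0.001],[0,0,0.001],[0,0,0.001],[0,0,0.001]],"yaw":[0,0,0,0,0]}'
python3 -m crank '{"dp":[[0,0,0.0008],[0,0,0.0008],[0,0,0.0008],[0,0,0],[0,0,0]],"yaw":[0,0,0,0,0]}'
python3 -m crank '{"dp":[[0,0,0.0005],[0,0,0.0005],[0,0,0.0005],[0,0,0],[0,0,0]],"yaw":[0,0,0,0,0]}'
```

```text
time: 19.65
tool_pos: [0.513, 0.1146, 0.0874]
orientation: [-0.419, -3.113, 0.0]
force: [-0.4, -0.5, -0.2]
grip_width: 0.0256
grip_force: 68.9
time: 20.15
tool_pos: [0.513, 0.1145, 0.085]
orientation: [-0.419, -3.113, 0.0]
force: [-0.1, -1.6, -1.1]
grip_width: 0.0257
grip_force: 68.9
time: 20.65
tool_pos: [0.5129, 0.1145, 0.0835]
orientation: [-0.419, -3.113, 0.0]
force: [1.9, -2.6, -1.4]
grip_width: 0.0255
grip_force: 69.0
```

```bash
python3 -m crank '{"dp":[[-0.0003,-0.0003,0.0005],[0,0,0.0005],[0,0,0.0005],[0,0,0],[0,0,0]],"yaw":[0,0,0,0,0]}'
python3 -m crank '{"dp":[[0,0,0.0005],[0,0,0.0005],[0,0,0.0005],[0,0,0],[0,0,0]],"yaw":[0,0,0,0,0]}'
```

```text
time: 21.15
tool_pos: [0.5133, 0.1142, 0.0821]
orientation: [0.419, 3.113, -0.0]
force: [0.2, -1.9, 0.3]
grip_width: 0.0255
grip_force: 69.1
time: 21.65
tool_pos: [0.5135, 0.1144, 0.0808]
orientation: [0.419, 3.113, 0.001]
force: [0.6, -1.6, 4.1]
grip_width: 0.0254
grip_force: 69.4
```

```bash
python3 -m crank '{"dp":[[0,0,0.0005],[0,0,0.0005],[0,0,0.0005],[0,0,0.0005],[0,0,0]],"yaw":[0,0,0,0,0]}'
python3 -m crank '{"dp":[[0,0,0.0005],[0,0,0.0005],[0,0,0.0005],[0,0,0.0005],[0,0,0]],"yaw":[0,0,0,0,0]}'
```

```text
time: 22.15
tool_pos: [0.5132, 0.1141, 0.0785]
orientation: [-0.419, -3.113, 0.0]
force: [-0.3, -3.9, 1.3]
grip_width: 0.0257
grip_force: 69.5
time: 22.65
tool_pos: [0.5132, 0.1141, 0.0767]
orientation: [0.419, 3.113, -0.0]
force: [-1.2, -3.9, 4.0]
grip_width: 0.0251
grip_force: 69.7
```

```bash
python3 -m crank '{"dp":[[0,-0.0004,0.0004],[0,0,0.0004],[0,0,0.0004],[0,0,0.0004],[0,0,0]],"yaw":[0,0,0,0,0]}'
python3 -m crank '{"dp":[[0,0,0.0004],[0,0,0.0004],[0,0,0.0004],[0,0,0],[0,0,0]],"yaw":[0,0,0,0,0]}'
```

```text
time: 23.15
tool_pos: [0.5132, 0.114, 0.0751]
orientation: [0.419, 3.113, 0.0]
force: [-0.9, -2.7, 5.1]
grip_width: 0.0255
grip_force: 69.7
time: 23.65
tool_pos: [0.5132, 0.114, 0.0738]
orientation: [0.419, 3.113, 0.0]
force: [0.2, -2.0, 3.5]
grip_width: 0.0253
grip_force: 69.6
```

Creeping now, with the force printed after each 0.2–0.3 mm.

```bash
python3 -m crank '{"dp":[[0,0,0.0003],[0,0,0],[0,0,0.0003],[0,0,0],[0,0,0]],"yaw":[0,0,0,0,0]}' | grep -E "pos|force"
```

```text
tool_pos: [0.5132, 0.114, 0.0732]
force: [-0.4, -1.9, 2.9]
grip_force: 69.6
```

```bash
python3 -m crank '{"dp":[[0,0,0.0003],[0,0,0],[0,0,0],[0,0,0],[0,0,0]],"yaw":[0,0,0,0,0]}' | grep -E "pos|force"
```

```text
tool_pos: [0.5132, 0.1139, 0.0729]
force: [-0.9, -2.0, 3.7]
grip_force: 69.6
```

```bash
python3 -m crank '{"dp":[[0,0,0.0003],[0,0,0],[0,0,0],[0,0,0],[0,0,0]],"yaw":[0,0,0,0,0]}' | grep -E "pos|force"
```

```text
tool_pos: [0.5131, 0.1139, 0.0726]
force: [-1.3, -2.0, 3.5]
grip_force: 69.6
```

```bash
python3 -m crank '{"dp":[[0,0,0.0003],[0,0,0],[0,0,0],[0,0,0],[0,0,0]],"yaw":[0,0,0,0,0]}' | grep -E "pos|force"
```

```text
tool_pos: [0.5131, 0.1139, 0.0722]
force: [0.6, -1.0, 2.9]
grip_force: 69.5
```

```bash
python3 -m crank '{"dp":[[0,0,0.0003],[0,0,0],[0,0,0],[0,0,0],[0,0,0]],"yaw":[0,0,0,0,0]}' | grep -E "pos|force"
```

```text
tool_pos: [0.5131, 0.1139, 0.0722]
force: [-0.5, -0.5, 5.0]
grip_force: 69.7
```

```bash
python3 -m crank '{"dp":[[0,0,0.0003],[0,0,0],[0,0,0],[0,0,0],[0,0,0]],"yaw":[0,0,0,0,0]}' | grep -E "pos|force"
```

```text
tool_pos: [0.5132, 0.1139, 0.0721]
force: [-1.8, -1.3, 7.3]
grip_force: 70.0
```

```bash
python3 -m crank '{"dp":[[0,0,0.0003],[0,0,0],[0,0,0],[0,0,0],[0,0,0]],"yaw":[0,0,0,0,0]}' | grep -E "pos|force"
```

```text
tool_pos: [0.5132, 0.1139, 0.0721]
force: [-2.3, -2.8, 10.5]
grip_force: 70.2
```

The cap is home: the TCP has stopped at 0.0721 while the force climbs. I ease off, let go and back away.

```bash
python3 -m crank '{"dp":[[0,0,-0.0006],[0,0,0],[0,0,0],[0,0,0],[0,0,0]],"yaw":[0,0,0,0,0]}' | grep -E "pos|force"
python3 -m crank '{"dp":[[0,0,0],[0,0,0],[0,0,0],[0,0,0],[0,0,0]],"yaw":[0,0,0,0,0]}' 0.07 | grep -E "pos|force|wid"
python3 -m crank '{"dp":[[0,0,-0.005],[0,0,-0.02],[0,0,-0.03],[0,0,-0.03],[0,0,-0.03]],"yaw":[0,0,0,0,0]}'| grep -E "pos|force"
python3 -m crank '{"dp":[[0.03,0,0],[0.03,0,0],[0.02,0,0],[0,0,0],[0,0,0]],"yaw":[0,0,0,0,0]}'| grep -E "pos|force"
python3 - <<'E'
from h import *
f=imaging.grab_frame('wrist'); cv2.imwrite('pics/w7.png',f['color']); P=wcloud(f); ok=f['depth']>0; c=(.5125,.114)
disc(P,ok,c,.09,.028,.04); disc(P,ok,c,.018,.074,.09); disc(P,ok,c,.022,.0545,.062); disc(P,ok,c,.022,.05,.0595)
E
```

```text
tool_pos: [0.5132, 0.1139, 0.0722]
force: [0.1, -1.3, 5.2]
grip_force: 69.7
tool_pos: [0.5129, 0.114, 0.0718]
force: [0.5, 0.1, 0.3]
grip_width: 0.0699
grip_force: 0.0
tool_pos: [0.513, 0.1139, 0.1885]
force: [0.2, -0.2, -0.1]
grip_force: 0.0
tool_pos: [0.4365, 0.1351, 0.1877]
force: [0.1, -1.3, 0.6]
grip_force: 0.0
2521 mid [0.5127 0.1142 0.034 ] circ [0.5128 0.1142] 0.0724 ext [0.1438 0.1437 0.0119] z [0.029  0.0322 0.0337]
741 mid [0.5117 0.1137 0.0794] circ [0.512  0.1142] 0.0143 ext [0.0257 0.0275 0.0108] z [0.0763 0.0819 0.0838]
374 mid [0.5094 0.1135 0.0582] circ [0.5117 0.1138] 0.0178 ext [0.0306 0.0349 0.0074] z [0.0553 0.0569 0.061 ]
415 mid [0.5094 0.114  0.0548] circ [0.512  0.1142] 0.0183 ext [0.0306 0.0359 0.0094] z [0.051  0.0565 0.0585]
```

View pics/w7.png

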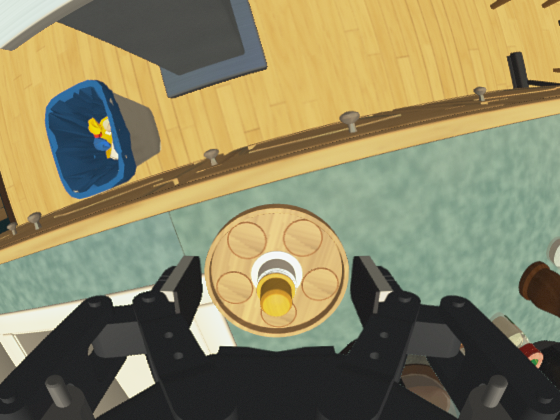

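The cap is at (276,290), upright on the hub. Its top is at z = 84 mm and its flange underside at about 53.7 mm, which matches the point where the force rose. Nothing is touching the robot.

```bash
python3 -c "
from h import *
print(bot.finish_job())"
```

```text
the job is handed in; nothing more can be done
None
```

I've handed the job in: the tray is down on the base and the cap is pressed home on the washers (hard stop at about 10 N, limit 20 N). The robot has let go and moved clear; `bot.finish_job()` gave no verdict.

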